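Puff and peel a stuck parts tray, hold it over the sorting mat

TASK

The blue parts trays are stuck together with dried varnish: squeeze the red trigger of the air blow gun clamped in the vise right in for a puff at the stack, and let it spring right back. Then take the top tray alone by its rim at one corner and peel it off by lifting that corner first, while the opposite corner still sits down in the stack and the other trays stay put; carry it to the green sorting mat and finish still holding it, level, right way up and still, over the middle of the mat and about 15 cm above the bench, ready to be filled. Leave everything else on the bench where it is.

Things in the scene. Friction and masses are not known exactly. Their poses are not given: they have to be found in the camera images.
- tray: top tray of the stack, blue plastic, about 120 g: 200 (x) x 140 (y) x 45 mm, open upwards, corners cut at 45 degrees (30 mm off each side: corner rims 42 mm long). A rim 10 mm wide, 10 mm deep runs all round, its top 45 mm above the origin; below it the 2 mm wall leans inwards 12 degrees. Origin: centre of the underside, z up; at the start 80 mm above the bench, rim top at 125 mm
- rest: the other four blue trays, stuck into one loose 0.5 kg block standing on the bench; outline and axes as the tray, top rim at 105 mm, so 10 mm below the underside of the top tray's rim. Origin: centre of the underside, on the bench. The top tray nests in it, held at each corner by a tack of varnish that lets go at about 0.8 N of upward pull, within 4 mm of lift
- corner0 (a point): top outer edge of the tray's rim at the middle of the cut corner on its -x +y side (tray axes); fixed to the top tray
- corner1 (a point): top outer edge of the tray's rim at the middle of the cut corner on its -x -y side (tray axes); fixed to the top tray
- corner2 (a point): top outer edge of the tray's rim at the middle of the cut corner on its +x -y side (tray axes); fixed to the top tray
- corner3 (a point): top outer edge of the tray's rim at the middle of the cut corner on its +x +y side (tray axes); fixed to the top tray
- vise: grey bench vise fixed to the bench; jaws 76 mm wide (y), tops 120 mm high, clamp the pipe of an air blow gun lying on its side. Origin on the bench under the middle of the jaws; +y runs along the gun's pipe to its nozzle (82 mm out), which points at the stack; the vise's screw and handle reach 160 mm along -x, up to 118 mm high
- gun_squeeze (a point): point to squeeze the gun at, 110 mm above the bench, axes as the vise: half-way along y between the back of the black grip (flat, 21.5 mm at -y) and the front of the fully squeezed trigger. The grip lies along x, 26 mm thick in z. Squeeze along y: grip and trigger are 57 mm wide here at rest (62 mm at the trigger's tip), 43 mm fully squeezed. The jaws' side is 70 mm off at +y
- trigger (a joint): red trigger lever, 66 mm long, 9 mm thick, 16 mm high, at the +y side of the grip, hinged on an upright axis 45 mm at +x, 17 mm at +y of gun_squeeze. 0 rad at rest (leaning 0.3 rad away from the grip), 0.3 rad fully squeezed (parallel to the grip). A spring of 0.15 N m at rest, 0.42 N m (about 9 N at gun_squeeze) fully in, brings it back
- trigger_tip (a point): free end of the trigger lever, mid-thickness, mid-height
- mat: green rubber sorting mat lying fixed on the bench, 240 (x) x 180 (y) x 3 mm, a few screws and nuts on it; origin at its middle, on the bench
- hammer: claw hammer lying on the bench, about 300 mm long; a bystander
- jar: amber glass jar with a metal lid, 72 mm across, 100 mm tall; origin under its centre; a bystander
- tin: green tin holding brushes, 74 mm across, 110 mm tall (brushes to about 230 mm); origin under its centre; a bystander
- screw_box: small orange box of screws, 75 x 50 x 35 mm; origin under its centre; a bystander
- tape: yellow tape measure standing on edge, 68 x 36 x 62 mm; origin under its centre; a bystander
- driver: screwdriver lying on the bench; a bystander
- offcut: wooden offcut, 140 x 45 x 22 mm; origin under its centre; a bystander
Things that resemble listed ones, but are neither listed nor needed, are in the scene too. Of the things that look like the tray, the larger one is meant.

How it is judged:
On the way, in this order (a step that is already met when the one before it is completed fails the run):
1. the trigger is squeezed right in (at least 0.23 of its 0.30 rad) (value of joint trigger above 0.23 rad), for 0.1 s.
2. the trigger has sprung back (under 0.04 rad) while the top tray still sits in the stack (value of joint trigger below 0.04 rad and z of tray in the frame of rest below 0.084 m), for 0.1 s.
3. held by the rim at a corner (grasp within 50 mm of it), that corner is lifted at least 15 mm while the opposite corner is still within 7 mm of its seat (((z of corner0 in the frame of rest above 0.14 m and z of corner2 in the frame of rest below 0.132 m and distance between the grasp point and corner0 below 0.05 m) or (z of corner1 in the frame of rest above 0.14 m and z of corner3 in the frame of rest below 0.132 m and distance between the grasp point and corner1 below 0.05 m) or (z of corner2 in the frame of rest above 0.14 m and z of corner0 in the frame of rest below 0.132 m and distance between the grasp point and corner2 below 0.05 m) or (z of corner3 in the frame of rest above 0.14 m and z of corner1 in the frame of rest below 0.132 m and distance between the grasp point and corner3 below 0.05 m))), for 0.1 s.
At the end, for the whole second after the job is handed in: The top tray alone is held in the fingers, touching nothing else, its underside 90 to 250 mm above the bench, level within 12 degrees and right way up, its centre within 50 mm of the middle of the mat, at rest; the other trays stand within 30 mm of where they were; the trigger is back out (contact force between the fingers and tray above 1 N and height (world z) of tray between 0.09 and 0.25 m and angle between tray's own z axis and vertical below 0.21 rad and horizontal distance between tray and mat below 0.05 m and linear speed of tray below 0.03 m/s and contact force between tray and rest below 0.05 N and contact force between tray and vise below 0.05 N and contact force between tray and mat below 0.05 N and distance of rest from where it was at the start of the episode below 0.03 m and angle between rest's own z axis and vertical below 0.05 rad and value of joint trigger below 0.04 rad); the arm keeps its last pose, push and grip.
It fails at once if the remaining trays are shifted more than 40 mm or tipped more than 12 degrees (distance of rest from where it was at the start of the episode above 0.04 m or angle between rest's own z axis and vertical above 0.21 rad).
It fails at once if another thing on the bench is moved more than 30 mm (distance of any of hammer, jar, tin, screw_box, tape, driver, offcut from where it was at the start of the episode above 0.03 m).
It also fails if it takes over 53 s, if anything falls off the work surface, if the arm or the gripper's body presses on something with over 40 N, if the wrist force passes 120 N, or if a joint passes its speed limit or range.

ROBOT

A 7-joint arm with a two-finger parallel gripper is mounted at the origin on the work surface. World frame = base frame: x ahead of the robot, y to its left, z up, the work surface at z = 0. Lengths are in m, angles in rad, forces in N, time in s.
With the tool pointing down it reaches from about 0.4 to 0.85 m from the base axis. Payload 10.4 kg.
Tool frame: the origin (TCP) lies on the centre line of the jaws, within the pads' length; the fingertips stand 11 mm ahead of it and the grasp point (between the pads) lies 8 mm behind it; z points along the fingers, y is the line along which they close (so a half turn about z gives the same grasp; the last joint's range is limited). The gripper opens to 87 mm and grips with 3 to 60 N. Pads are 19 mm wide; open, the fingers measure 117 mm over their backs; the gripper's body (75 mm by 190 mm) begins 51 mm behind the grasp point.
Start: joints at [1.309, 0.332, -0.065, 1.46, 0.022, 1.35, -0.088], TCP at [0.148, -0.607, 0.234] pointing down, gripper open.
Joint ranges: [-2.6, 2.6], [-0.5, 2.12], [-1.47, 1.34], [0.16, 2.42], [-1.27, 4.41], [0.06, 2.06], [-2.6, 2.6]. Speed limits (rad/s): [2.22, 2.22, 2.79, 2.79, 3.14, 3.14, 3.14].

INTERFACE

Orientations are given as a unit quaternion [x, y, z, w].
In Python, from bench import r gives the robot as it stands.
- The arm moves only by the shell command python3 -m pendant 'ROWS' [OPENING] [FORCE]. ROWS is JSON, a list of rows, each a list of 4 numbers: the shift along the tool's x, y, z in m, then the turn about the tool's z in rad. A call has 1 to 8 rows; each row shifts and turns the commanded pose from where the row before left it, along the tool's axes as they then stand; what a row does not reach is not made up. A row lasts 1/12 s, in which the tool goes at most 41.7 mm and 7.16 degrees, less where a joint would pass 70% of its speed; a pose out of reach is approached as far as the arm can. A call with a gripper value outside its range is refused whole. OPENING is the opening, from 0 (shut) to 1 (fully open), set as the call begins (- or left out, the last holds). The fingers move at their own pace and stop on an object; FORCE is the grip in N (left out, the last holds). Time passes only in rows, so rows that do not move let the fingers close. It gives the time, the measured TCP pose, the force, the opening and the grip force at its end, in the units of the state.
- r.read_state(): the state, without advancing time (a new reading comes with each control period).
- r.camera(name): name is "side" or "top"; returns a dict with "img" (384x512x3 uint8, red, green, blue), "camera_matrix" (3x3 intrinsics, pixels), "dist_coeffs" ([k1, k2, p1, p2, k3] as OpenCV has them; the pictures are not rectified), "xyz" and "attitude" of the camera in the world. Camera axes: x right, y down, z forward; pixel columns grow to the right and rows downward; lengths in m; the calibration is good to about 2 mm. A picture is of the moment at which its call begins. There is no depth.
- r.close_job(): hands the job in; it is judged then, once.
Trained networks look in the newest picture that a camera, given by its name, has taken for a name from the list of things; names that differ only in an ending like _2 or _b are one class to them, and where a whole thing is asked for, a point or a joint stands for the part that bears it (a point fixed in the world has none). Each returns a list of dicts, best first, with "score" (0 to 1); they miss things now and then, are a little off and sometimes report something else, mostly with a low value. They report only what shows in the picture. A call takes as long as a camera call. They do not tell look-alikes from the thing itself.
- r.outline_of(thing, camera): "mask" (384x512 bool, what is visible of it) and "bbox" ([centre column, centre row, width, height] in pixels, round what is visible of it).
The state is a dict: "time": time; "joint_positions": joint angles; "joint_vel": joint speeds; "joint_torque": joint torques, N m; "ee_pos": TCP position; "eef_rot": TCP orientation; "ft_force": force on the tool from outside, world axes, zero at the start; "torque": the same for the moment, N m; "width": finger opening in m; "grip_force": force on a finger pad.
Only numpy, scipy, OpenCV 4.12 (cv2) and the standard library are available. Lean on these libraries where they do the work, as an engineer would, in place of code of your own. Each camera call takes 0.05 s, during which the arm holds its last target. There are 200 camera calls.

## Working session

There is one attempt and no reset: what is moved stays moved. The work goes in short steps, Python scripts to look and compute and a shell command to move; the robot and the scene stay as the last step left them, time stands still between calls to the robot, and variables do not carry over. Pictures are saved under pics/ and viewed, at most 10 in all, crops included, and the job is handed in when it is done.

```bash
ls; mkdir -p pics
python3 - <<'E'
from bench import r
import cv2
for c in("top","side"):
    d=r.camera(c); cv2.imwrite(f"pics/{c}0.png",d["img"][:,:,::-1]); print(c,d["camera_matrix"],d["dist_coeffs"],d["xyz"],d["attitude"])
    for t in("tray","rest","vise","trigger","mat"):
        print(t,[(round(o["score"],2),[round(float(x)) for x in o["bbox"]]) for o in r.outline_of(t,c)])
s=r.read_state(); print(s["time"],s["ee_pos"],s["eef_rot"],s["ft_force"],s["width"])
E
```

```text
pics
top [[455.17599728   0.         255.25866104]
 [  0.         455.17599728 191.93290875]
 [  0.           0.           1.        ]] [-0.01110591  0.          0.          0.          0.        ] [0.29720933 0.09497538 1.54900287] [ 0.71301467 -0.69553353  0.06521578 -0.05991743]
tray [(0.68, [174, 268, 30, 46]), (0.66, [278, 188, 48, 63])]
rest [(0.56, [270, 217, 32, 15])]
vise [(0.92, [381, 224, 142, 90])]
trigger [(0.41, [279, 189, 47, 62])]
mat [(0.7, [180, 188, 67, 77])]
side [[370.7587112    0.         257.50010626]
 [  0.         370.7587112  194.26067543]
 [  0.           0.           1.        ]] [-0.00854792  0.          0.          0.          0.        ] [0.23761272 0.83654378 1.07484776] [-0.19711269  0.91719101 -0.339692    0.0672055 ]
tray [(0.96, [297, 303, 45, 37]), (0.9, [264, 182, 59, 40])]
rest [(0.7, [265, 204, 59, 33]), (0.7, [188, 190, 30, 48])]
vise [(0.74, [314, 152, 80, 56])]
trigger [(0.45, [219, 277, 88, 81])]
mat [(0.89, [218, 277, 88, 79])]
0.6 [ 0.1478565  -0.60726486  0.2335696 ] [9.92879903e-01 1.19119677e-01 1.11001241e-05 2.15566953e-05] [-1.13857392 -0.0913462  -0.4671986 ] 0.08704421236555643
```

Run:
```python
import cv2,numpy as np
a=cv2.imread("pics/top0.png");b=cv2.imread("pics/side0.png")
cv2.imwrite("pics/t.png",cv2.resize(a[110:320,130:410],None,fx=2.85,fy=2.85,interpolation=3))
cv2.imwrite("pics/s.png",cv2.resize(b[110:340,150:430],None,fx=2.6,fy=2.6,interpolation=3))
```

```text
(no output)
```

View pics/top0.png

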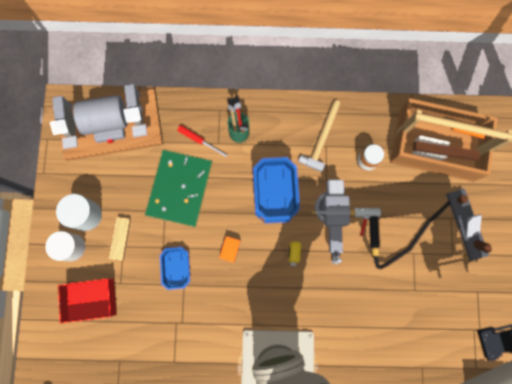

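View pics/t.png

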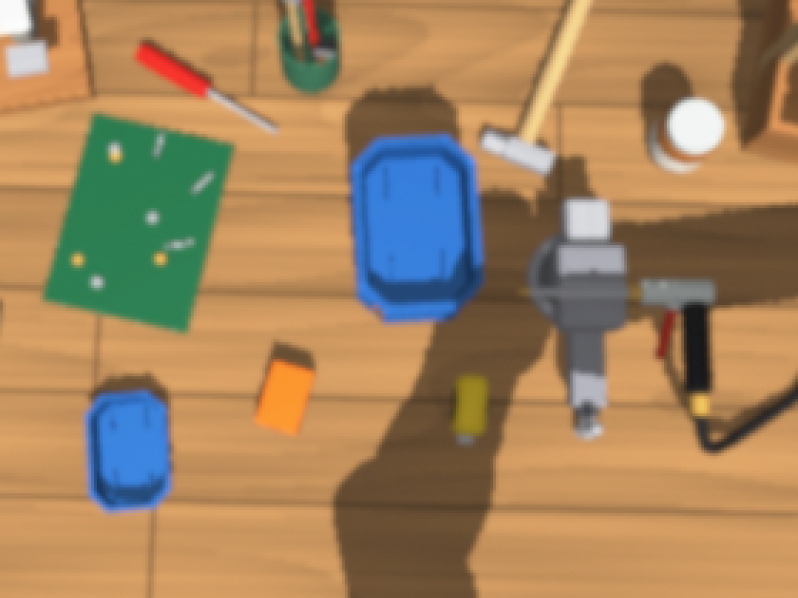

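View pics/s.png

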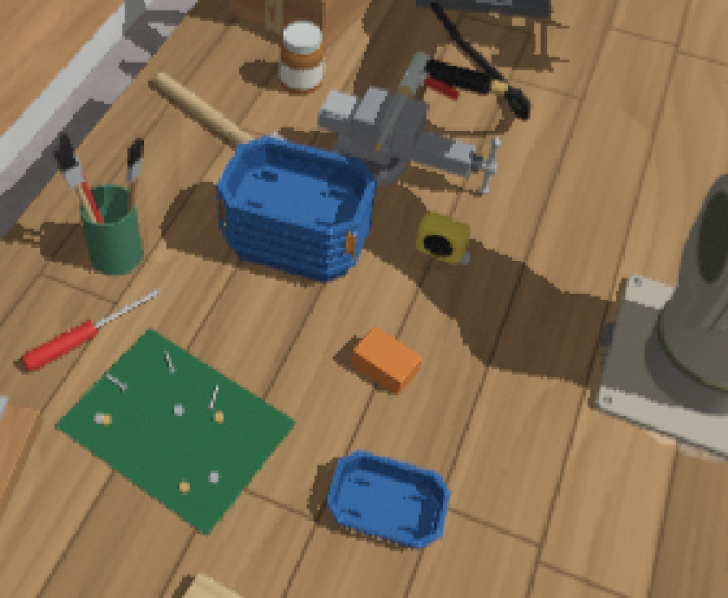

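The large stack is at top-image (275,188); the smaller blue tray at (174,268) is the look-alike. The gun grip is at (375,235) with the red trigger at (363,227), and the mat is at (180,188). The red screwdriver handle at (190,133) could be mistaken for the trigger, and the black stapler-like item at (465,225) for the gun. I'm choosing the large stack and the gun beside the vise.

```bash
cat > h.py <<'E'
import numpy as np,cv2
from scipy.spatial.transform import Rotation as R
from bench import r
def grab(c,name=None):
    d=r.camera(c)
    if name: cv2.imwrite(f"pics/{name}.png",d["img"][:,:,::-1])
    return d
def world(d,px,z):
    p=cv2.undistortPoints(np.float64(px).reshape(-1,1,2),d["camera_matrix"],d["dist_coeffs"])[:,0]
    v=R.from_quat(d["attitude"]).apply(np.c_[p,np.ones(len(p))])
    return d["xyz"]+v*((z-d["xyz"][2])/v[:,2])[:,None]
def pix(d,P):
    Rm=R.from_quat(d["attitude"]).inv(); 
    return cv2.projectPoints(np.float64(P).reshape(-1,1,3),Rm.as_rotvec(),-Rm.apply(d["xyz"]),d["camera_matrix"],d["dist_coeffs"])[0][:,0]
def mask(d,lo,hi,box):
    h=cv2.cvtColor(d["img"],cv2.COLOR_RGB2HSV); m=cv2.inRange(h,np.array(lo),np.array(hi))
    k=np.zeros_like(m); x0,y0,x1,y1=box; k[y0:y1,x0:x1]=m[y0:y1,x0:x1]
    n,l,s,_=cv2.connectedComponentsWithStats(k)
    return (l==1+np.argmax(s[1:,4])).astype(np.uint8) if n>1 else k
def rect(d,m,z):
    c=max(cv2.findContours(m,0,1)[0],key=cv2.contourArea)[:,0]
    w=world(d,c,z)[:,:2].astype(np.float32); return cv2.minAreaRect(w*1000)
def yaw():
    x=R.from_quat(r.read_state()["eef_rot"]).as_matrix(); return np.arctan2(x[1,0],x[0,0])
def delta(target,yw):  # world shift of TCP in tool axes, after turn to yaw yw (tool down)
    d=np.array(target)-r.read_state()["ee_pos"]
    return np.r_[np.cos(yw)*d[0]+np.sin(yw)*d[1], np.sin(yw)*d[0]-np.cos(yw)*d[1], -d[2]]
E
python3 - <<'E'
from h import *
d=grab("top")
T=mask(d,(100,100,60),(125,255,255),(240,140,310,230)); print("tray",rect(d,T,.125))
M=mask(d,(50,80,40),(85,255,255),(140,140,220,235)); print("mat",rect(d,M,.003))
K=mask(d,(0,0,0),(180,255,60),(366,212,386,252)); print("grip",rect(d,K,.123),K.sum())
G=mask(d,(0,120,40),(8,255,200),(352,215,370,245)); print("trig",rect(d,G,.115),G.sum())
print("tray fully", world(d,[[275,188]],.125))
print("gun body box",world(d,[[354,208],[380,208],[354,217],[380,217]],.12)); print("jaws",world(d,[[322,203],[349,203],[349,225],[322,225]],.12))
a=d["img"][190:275,310:395]; cv2.imwrite("pics/c1.png",cv2.resize(a[:,:,::-1],None,fx=7,fy=7,interpolation=0))
e=grab("side"); print("gs px")
a=e["img"][120:185,255:365]; cv2.imwrite("pics/c2.png",cv2.resize(a[:,:,::-1],None,fx=7,fy=7,interpolation=0))
E
```

```text
tray ((563.3173828125, 21.713756561279297), (207.71905517578125, 142.25791931152344), 4.619345188140869)
mat ((583.39013671875, 352.3443603515625), (175.68434143066406, 234.65745544433594), 78.377197265625)
grip ((436.17547607421875, -288.810791015625), (91.32882690429688, 23.259763717651367), 1.177847146987915) 225
trig ((450.86614990234375, -256.95416259765625), (10.511746406555176, 52.852516174316406), 77.74652099609375) 54
tray fully [[0.56666789 0.02479626 0.125     ]]
gun body box [[ 0.50943358 -0.22762524  0.12      ]
 [ 0.51151987 -0.31057246  0.12      ]
 [ 0.48064112 -0.22721868  0.12      ]
 [ 0.48269515 -0.3098755   0.12      ]]
jaws [[ 0.52292867 -0.12578439  0.12      ]
 [ 0.52511218 -0.21188998  0.12      ]
 [ 0.45482552 -0.21103437  0.12      ]
 [ 0.45271716 -0.12566155  0.12      ]]
gs px
```

View pics/c1.png

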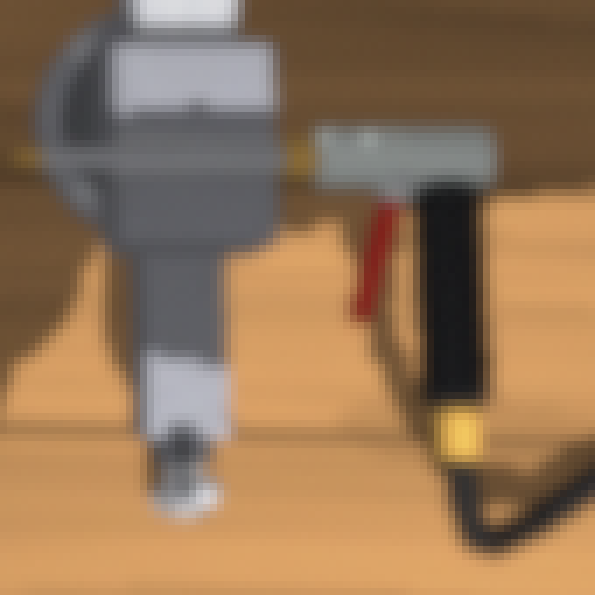

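The crop shows the gun clearly: red trigger from about (365,219) to its tip at (362,235), black grip at columns 370–378. Next I fit the stack outline in both cameras and overlay the predicted gun points.

```bash
cat >> h.py <<'E'
OCT=np.array([[100,40],[70,70],[-70,70],[-100,40],[-100,-40],[-70,-70],[70,-70],[100,-40]])/1000
def tr(x,y,a,P):
    c,s=np.cos(a),np.sin(a); return np.c_[x+c*P[:,0]-s*P[:,1],y+s*P[:,0]+c*P[:,1]]
E
python3 - <<'E'
from h import *
from scipy.optimize import minimize
D={c:grab(c) for c in("top","side")}
M={"top":mask(D["top"],(100,90,30),(125,255,255),(240,140,310,235)),"side":mask(D["side"],(100,90,30),(125,255,255),(225,150,305,225))}
def iou(p,c):
    w=tr(*p,OCT); P=np.vstack([np.c_[w,np.full(8,z)] for z in(.125,.035)])
    h=cv2.convexHull(pix(D[c],P).astype(np.float32)); k=np.zeros((384,512),np.uint8)
    cv2.fillConvexPoly(k,np.round(h*16).astype(np.int32),1,shift=4)
    m=M[c]
    m=cv2.morphologyEx(m,cv2.MORPH_CLOSE,np.ones((9,9)))
    return (k&m).sum()/(k|m).sum()
f=lambda p:-sum(iou(p,c) for c in D)
for st in ([.567,.022,.08],[.56,.026,0.02]):
    o=minimize(f,st,method="Nelder-Mead",options=dict(initial_simplex=np.array(st)+np.array([[0,0,0],[.012,0,0],[0,.012,0],[0,0,.1]])))
    print(o.x,[iou(o.x,c) for c in D])
a=np.radians(1.4); gs=[.443,-.281]
pts=np.array([[0,0],[.045,.017],[.045-.063,.017+.0195],[0,-.0215]])
G=np.c_[tr(*gs,a,pts),[.11,.11,.11,.11]]
w=tr(*o.x,OCT)
out=[]
for c,b in(("top",(235,140,395,260)),("side",(220,115,380,235))):
    s=5;x0,y0,x1,y1=b
    im=cv2.resize(D[c]["img"][y0:y1,x0:x1,::-1],None,fx=s,fy=s,interpolation=cv2.INTER_CUBIC)
    q=lambda P:np.round((pix(D[c],P)-[x0,y0]+.5)*s).astype(int)
    for z in(.125,): cv2.polylines(im,[q(np.c_[w,np.full(8,z)])],True,(0,255,255),1)
    for i,p in enumerate(q(G)): cv2.circle(im,tuple(map(int,p)),4,[(0,255,0),(255,0,255),(255,255,0),(255,255,255)][i],1)
    out.append(im)
o=np.vstack(out); cv2.imwrite("pics/ov.png",cv2.resize(o,None,fx=.5,fy=.5,interpolation=cv2.INTER_AREA) if 0 else cv2.resize(np.vstack([out[0][:,200:],out[1][:,200:]]),(600,600*1200//600//2)))
cv2.imwrite("pics/ovt.png",out[0]);cv2.imwrite("pics/ovs.png",out[1])
E
```

```text
[0.56636787 0.02310461 0.09620149] [np.float64(0.9466282005048684), np.float64(0.9542069992553983)]
[0.56614985 0.02304535 0.0922451 ] [np.float64(0.9463256484149856), np.float64(0.9549180327868853)]
```

View pics/ovt.png

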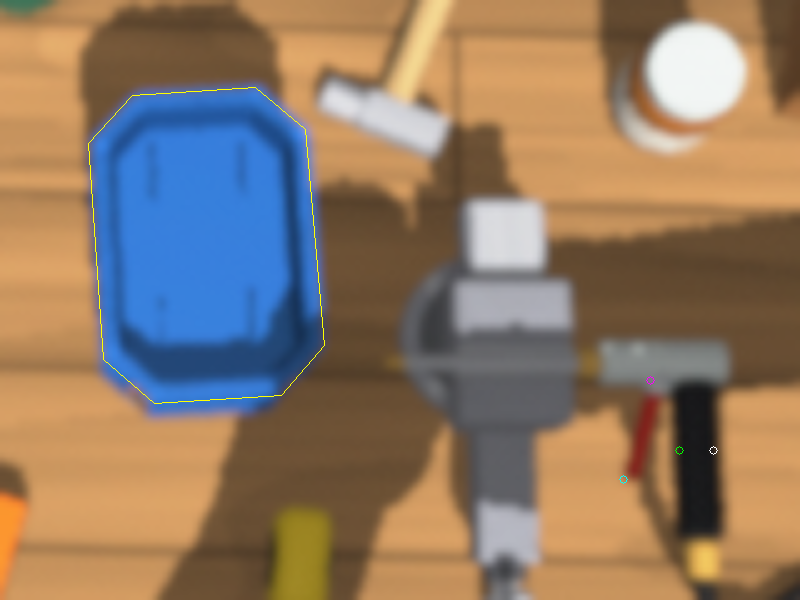

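View pics/ovs.png

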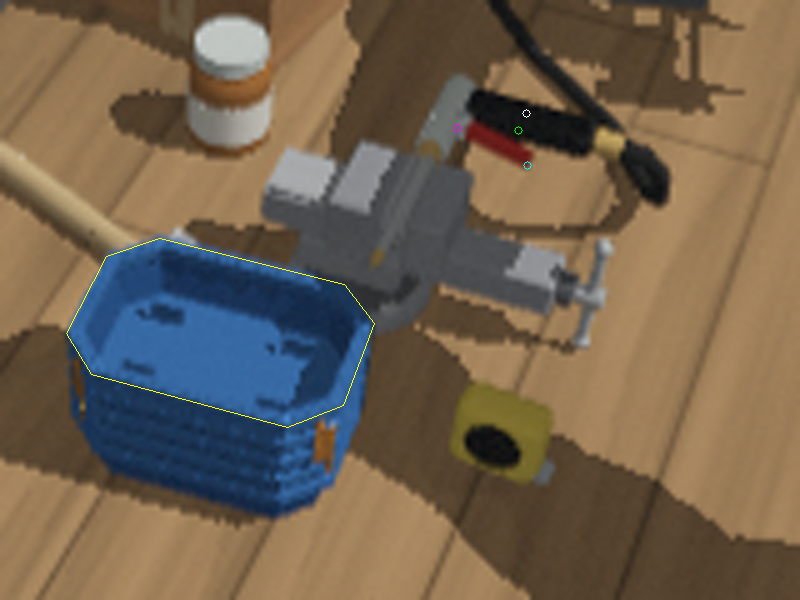

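```bash
python3 -m pendant '[[0,0,0,0.1075],[0,0,0,0.1075],[0.025,-0.026,0,0],[0.025,-0.026,0,0],[0.025,-0.026,0,0],[0.025,-0.026,0,0],[0.025,-0.026,0,0],[0.025,-0.026,0,0]]' 1 40; python3 -m pendant '[[0.025,-0.026,0,0],[0.025,-0.026,0,0],[0.025,-0.026,0,0],[0.025,-0.026,0,0],[0.025,-0.026,0,0],[0.025,-0.026,0,0],[0,0,0,0],[0,0,0,0]]'; python3 -c "
from h import *
print(yaw(),delta([.443,-.286,.102],yaw()))"
```

```text
time: 1.47
ee_pos: [0.295, -0.4464, 0.2338]
eef_rot: [1.0, 0.012, 0.0, 0.0]
ft_force: [1.1, -0.0, -0.7]
width: 0.0867
grip_force: 0.0
time: 2.13
ee_pos: [0.4417, -0.2863, 0.2337]
eef_rot: [1.0, 0.014, 0.0, -0.0]
ft_force: [-0.4, -1.0, -0.2]
width: 0.0873
grip_force: 0.0
0.028210045745765047 [ 0.00130468 -0.00030299  0.1316776 ]
```

```bash
python3 -m pendant '[[0,0,0.03,0],[0,0,0.03,0],[0,0,0.02,0],[0,0,0,0]]' 1; python3 -c "
from h import *
d=grab('side');t=grab('top')
a=cv2.resize(d['img'][80:190,290:390,::-1],None,fx=5,fy=5,interpolation=2)[:550,:400]
b=cv2.resize(t['img'][150:260,330:410,::-1],None,fx=5,fy=5,interpolation=2)
cv2.imwrite('pics/n1.png',np.hstack([a,b]))"
```

```text
time: 2.47
ee_pos: [0.4372, -0.2883, 0.1495]
eef_rot: [1.0, 0.011, -0.003, -0.002]
ft_force: [-0.6, -0.3, -0.5]
width: 0.0869
grip_force: 0.0
```

View pics/n1.png

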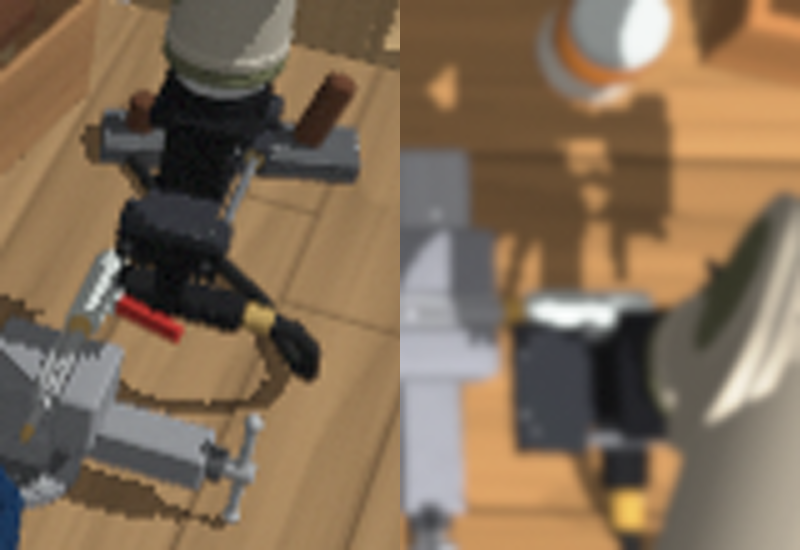

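The open gripper sits over the grip with the trigger between the fingers, and the vise is clear. I'll descend in small steps.

```bash
python3 -m pendant '[[0.001,0,0.015,0],[0,0,0.015,0],[0,0,0.012,0],[0,0,0.008,0],[0,0,0,0],[0,0,0,0]]' 1 40; python3 -c "
from h import *
print(yaw(),delta([.443,-.286,.102],yaw()),r.read_state()['ft_force'])"
```

```text
time: 3.07
ee_pos: [0.4415, -0.2885, 0.1041]
eef_rot: [1.0, 0.012, 0.0, 0.0]
ft_force: [0.8, -0.2, 0.0]
width: 0.0866
grip_force: 0.0
0.023611428260231285 [ 0.00152075 -0.00244569  0.00211618] [ 0.75433863 -0.21513936  0.00729383]
```

```bash
python3 -m pendant '[[0,-0.002,0.002,0],[0,0,0,0],[0,0,0,0],[0,0,0,0],[0,0,0,0],[0,0,0,0],[0,0,0,0],[0,0,0,0]]' 0 40;python3 -m pendant '[[0,0,0,0],[0,0,0,0],[0,0,0,0],[0,0,0,0]]'
```

```text
time: 3.73
ee_pos: [0.4406, -0.288, 0.1011]
eef_rot: [1.0, 0.012, -0.0, 0.001]
ft_force: [2.8, -11.1, -12.7]
width: 0.0417
grip_force: 40.3
time: 4.07
ee_pos: [0.4406, -0.288, 0.1011]
eef_rot: [1.0, 0.012, -0.0, 0.001]
ft_force: [-0.3, -5.7, -7.4]
width: 0.0418
grip_force: 40.0
```

```bash
python3 -m pendant '[[0,0,0,0],[0,0,0,0],[0,0,0,0],[0,0,0,0],[0,0,0,0],[0,0,-0.03,0],[0,0,-0.04,0],[0,0,-0.04,0]]' 1 40;python3 -m pendant '[[0,0,-0.03,0],[0,0,-0.02,0],[0,0,0,0]]'
python3 - <<'E'
from h import *
s=r.read_state();print(np.round(s["joint_positions"],2),yaw())
print(delta([.469,.042,.25],yaw()))
d=grab("top");cv2.imwrite("pics/tr.png",d["img"][:,:,::-1])
d=grab("side");G=mask(d,(0,120,40),(8,255,220),(300,120,345,160)); print(G.sum(),rect(d,G,.11))
E
```

```text
time: 4.73
ee_pos: [0.4405, -0.2863, 0.2127]
eef_rot: [1.0, 0.012, -0.001, -0.0]
ft_force: [1.6, -0.5, 0.6]
width: 0.0841
grip_force: 0.0
time: 4.98
ee_pos: [0.4429, -0.2876, 0.267]
eef_rot: [1.0, 0.012, 0.003, 0.003]
ft_force: [0.5, -0.3, -0.1]
width: 0.0866
grip_force: 0.0
[ 0.82  0.12 -0.35  1.66  0.04  1.37 -1.09] 0.023218519257674756
[ 0.0337408  -0.32889475  0.01696103]
59 ((448.7023620605469, -260.2404479980469), (22.28643035888672, 58.214569091796875), 75.65866088867188)
```

```bash
python3 -m pendant '[[0,0,0,-0.117],[0,0,0,-0.117],[0,0,0,-0.117],[0,0,0,-0.117],[0,0,0,-0.117],[0,0,0,-0.117],[0,0,0,-0.117],[0,0,0,-0.117]]' 0.7 10;python3 -m pendant '[[0,0,0,-0.117],[0,0,0,-0.117],[0,0,0,-0.117],[0,0,0,-0.117],[0,0,0,-0.117],[0,0,0,-0.117],[0.03,0.005,0,0],[0.03,0.005,0,0]]';python3 -m pendant '[[0.038,0.0065,0.005,0],[0.038,0.0065,0.005,0],[0.038,0.0065,0.005,0],[0.038,0.0065,0.005,0],[0.038,0.0065,0.005,0],[0.038,0.0065,0.005,0],[0.038,0.0065,0.005,0],[0,0,0,0]]'
python3 - <<'E'
from h import *
s=r.read_state();print(np.round(s["joint_positions"],2),yaw())
print(delta([.469,.042,.122],yaw()))
E
```

```text
time: 5.75
ee_pos: [0.4406, -0.2862, 0.26]
eef_rot: [0.886, 0.464, -0.001, -0.001]
ft_force: [0.4, 0.1, 0.1]
width: 0.0614
grip_force: 0.0
time: 6.42
ee_pos: [0.4447, -0.2262, 0.2597]
eef_rot: [0.675, 0.738, -0.0, -0.001]
ft_force: [1.6, 0.4, -0.2]
width: 0.0608
grip_force: 0.0
time: 7.08
ee_pos: [0.4657, 0.051, 0.225]
eef_rot: [0.671, 0.742, 0.0, -0.001]
ft_force: [-0.6, 0.3, 1.6]
width: 0.0608
grip_force: 0.0
[ 0.57  0.04 -0.78  1.83  0.03  1.28 -0.12] 1.670740008410036
[-0.00927648  0.00240494  0.1030259 ]
```

```bash
python3 -m pendant '[[-0.009,0.002,0.02,0],[0,0,0.03,0],[0,0,0.02,0],[0,0,0,0],[0,0,0,0]]' 0.45 10;python3 - <<'E'
from h import *
print(yaw(),delta([.469,.042,.122],yaw()))
d=grab('side');t=grab('top')
w=tr(.566,.023,.09,OCT);P=np.c_[w,np.full(8,.125)]
s=5
def crop(d,x0,y0,x1,y1):
    a=cv2.resize(d['img'][y0:y1,x0:x1,::-1],None,fx=s,fy=s,interpolation=2)
    cv2.polylines(a,[np.round((pix(d,P)-[x0,y0]+.5)*s).astype(int)],True,(0,255,255),1); return a
cv2.imwrite('pics/n2.png',np.hstack([crop(d,225,130,305,240),crop(t,240,140,320,250)]))
E
```

```text
time: 7.5
ee_pos: [0.4688, 0.0346, 0.1556]
eef_rot: [0.674, 0.739, -0.001, -0.001]
ft_force: [-0.3, -0.2, 0.8]
width: 0.0412
grip_force: 0.0
1.6619953501937745 [0.00734653 0.00091959 0.03356818]
```

View pics/n2.png

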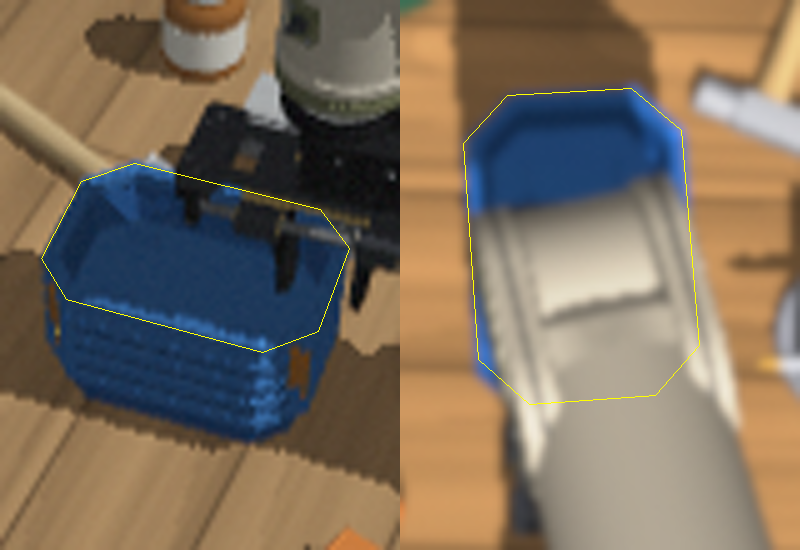

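The fingers straddle the near short rim, and the outline matches the tray in both views. I'll finish the descent.

```bash
python3 -m pendant '[[0.007,0.001,0.015,0],[0,0,0.01,0],[0,0,0.008,0],[0,0,0,0],[0,0,0,0]]' 0.45 10;python3 -c "
from h import *
print(yaw(),delta([.469,.042,.122],yaw()))"
```

```text
time: 8.02
ee_pos: [0.47, 0.0415, 0.1236]
eef_rot: [0.674, 0.739, -0.0, -0.0]
ft_force: [-0.9, -0.3, 0.5]
width: 0.0394
grip_force: 0.0
1.6616963720142903 [ 0.00057187 -0.00099291  0.00161915]
```

```bash
python3 -m pendant '[[0,0,0.001,0],[0,0,0,0],[0,0,0,0],[0,0,0,0],[0,0,0,0],[0,0,0,0],[0,0,0,0]]' 0 8; python3 -m pendant '[[0,0,-0.004,0],[0,0,-0.004,0],[0,0,-0.004,0],[0,0,0,0],[0,0,0,0]]'
```

```text
time: 8.6
ee_pos: [0.4703, 0.0416, 0.1227]
eef_rot: [0.674, 0.738, 0.0, 0.0]
ft_force: [-0.3, -1.6, 1.4]
width: 0.0118
grip_force: 7.5
time: 9.02
ee_pos: [0.47, 0.0418, 0.1347]
eef_rot: [0.674, 0.739, -0.0, 0.0]
ft_force: [0.1, 0.3, -0.8]
width: 0.0116
grip_force: 8.1
```

```bash
python3 -m pendant '[[0,0,-0.003,0],[0,0,-0.003,0],[0,0,0,0],[0,0,0,0],[0,0,0,0]]'
python3 - <<'E'
from h import *
d=grab('side','side_peel')
w=tr(.566,.023,.09,OCT)
x0,y0,x1,y1=220,135,310,235;s=6
a=cv2.resize(d['img'][y0:y1,x0:x1,::-1],None,fx=s,fy=s,interpolation=2)
for z,c in((.125,(0,255,255)),(.105,(0,255,0))): cv2.polylines(a,[np.round((pix(d,np.c_[w,np.full(8,z)])-[x0,y0]+.5)*s).astype(int)],True,c,1)
cv2.imwrite('pics/n3.png',a)
E
```

```text
time: 9.43
ee_pos: [0.4701, 0.0418, 0.1405]
eef_rot: [0.674, 0.739, -0.0, 0.0]
ft_force: [-1.3, 0.0, -1.1]
width: 0.0115
grip_force: 8.2
```

View pics/n3.png

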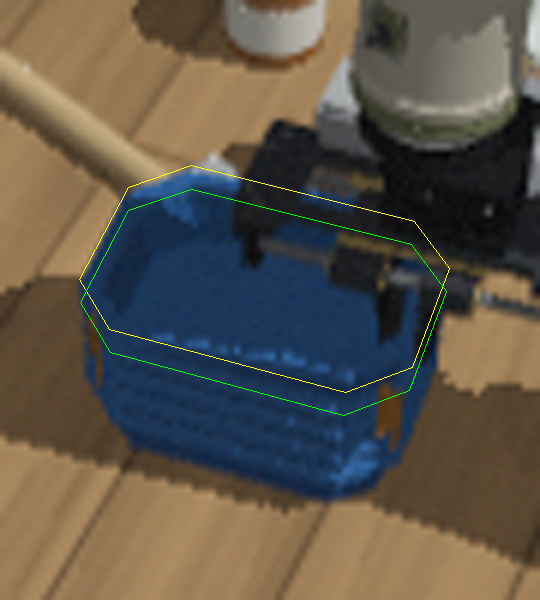

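The near corner's rim at (350,375) sits about 15 px above its seat line. The far-left rim from (80,280) to (190,165) still lies on the seat line, so this looks like a diagonal peel. I'll check that in numbers.

Run:
```python
from h import *
d=r.camera("side")
a=cv2.imread("pics/side0.png")[:,:,::-1]; b=cv2.imread("pics/side_peel.png")[:,:,::-1]
print("expected px shift for 10mm at far -y corner:",pix(d,[[.65,-.02,.125],[.65,-.02,.135],[.66,.09,.125],[.49,.08,.125],[.49,.08,.145]]).round(1).tolist())
for im in(a,b):
    m=mask({"img":np.ascontiguousarray(im)},(98,90,25),(128,255,255),(225,140,305,225))
    print([(c,int(np.argmax(m[:,c]>0))) for c in range(234,262,2)], [(rw,int(np.argmax(m[rw]>0))) for rw in range(168,200,4)])
# template shifts of interior features far from the gripper: y-shift by phase matching of edges
g=lambda im:cv2.Laplacian(cv2.cvtColor(np.ascontiguousarray(im),cv2.COLOR_RGB2GRAY).astype(np.float32),-1,ksize=3)
for n,(x0,y0,x1,y1) in dict(farleft=(232,160,252,184),near=(268,188,292,206)).items():
    T=a[y0:y1,x0:x1].astype(np.float32);S=b[y0-8:y1+8,x0-4:x1+4].astype(np.float32)
    q=cv2.matchTemplate(S,T,cv2.TM_CCOEFF_NORMED);_,v,_,l=cv2.minMaxLoc(q);print(n,round(v,2),l[0]-4,l[1]-8)
```

```text
expected px shift for 10mm at far -y corner: [[247.0, 165.0], [247.0, 163.1], [230.8, 184.8], [277.7, 198.5], [278.0, 194.6]]
[(234, 179), (236, 175), (238, 172), (240, 168), (242, 165), (244, 165), (246, 164), (248, 164), (250, 163), (252, 162), (254, 163), (256, 163), (258, 164), (260, 164)] [(168, 240), (172, 238), (176, 236), (180, 234), (184, 234), (188, 236), (192, 234), (196, 234)]
[(234, 181), (236, 177), (238, 173), (240, 168), (242, 167), (244, 166), (246, 166), (248, 165), (250, 164), (252, 164), (254, 164), (256, 164), (258, 165), (260, 165)] [(168, 240), (172, 239), (176, 237), (180, 235), (184, 234), (188, 236), (192, 237), (196, 237)]
farleft 0.8 0 1
near 0.48 0 -1
```

The far corner hasn't lifted. I'll raise a little more for margin and check again.

```bash
python3 -m pendant '[[0,0,-0.003,0],[0,0,-0.002,0],[0,0,0,0],[0,0,0,0],[0,0,0,0]]'
python3 - <<'E'
from h import *
d=grab("side","side_peel2");t=grab("top")
im=d["img"]; m=mask(d,(98,90,25),(128,255,255),(225,140,305,225))
print([(c,int(np.argmax(m[:,c]>0))) for c in range(234,262,2)])
# long +y rim: bright edge rows, vs expected heights
for u in(-60,-30,0,30,60):
    P=lambda z:pix(d,np.c_[tr(.566,.023,.09,np.array([[u/1000,.066]])),[z]])[0]
    a=P(.125);b=P(.145);n=13
    L=[P(.105+.005*k) for k in range(n)]
    g=cv2.cvtColor(im,cv2.COLOR_RGB2GRAY); print(u,[int(cv2.getRectSubPix(g,(1,1),(float(p[0]),float(p[1])))[0,0]) for p in L])
E
```

```text
time: 9.95
ee_pos: [0.4702, 0.0417, 0.1456]
eef_rot: [0.674, 0.739, 0.0, 0.0]
ft_force: [-0.6, -0.2, -1.2]
width: 0.0118
grip_force: 8.0
[(234, 181), (236, 177), (238, 173), (240, 170), (242, 167), (244, 166), (246, 166), (248, 165), (250, 164), (252, 164), (254, 164), (256, 164), (258, 165), (260, 173)]
-60 [55, 51, 43, 39, 39, 46, 50, 56, 53, 49, 50, 50, 49]
-30 [49, 44, 39, 39, 47, 51, 78, 62, 51, 52, 50, 50, 52]
0 [50, 44, 39, 43, 51, 57, 51, 49, 50, 51, 50, 50, 52]
30 [50, 42, 43, 48, 64, 67, 54, 50, 51, 51, 51, 50, 50]
60 [51, 48, 48, 50, 49, 48, 45, 42, 38, 37, 38, 37, 39]
```

```bash
python3 -m pendant '[[0,0,-0.003,0],[0,0,-0.003,0],[0,0,0,0],[0,0,0,0],[0,0,0,0],[0,0,0,0]]'
python3 - <<'E'
from h import *
d=grab("side","side_peel3")
im=d["img"]; m=mask(d,(98,90,25),(128,255,255),(225,140,305,225))
print([(c,int(np.argmax(m[:,c]>0))) for c in range(234,262,2)])
g=cv2.cvtColor(im,cv2.COLOR_RGB2GRAY)
for u in(-70,-60,-45,-30,0,30):
    L=[pix(d,np.c_[tr(.566,.023,.09,np.array([[u/1000,.066]])),[.11+.005*k]])[0] for k in range(12)]
    print(u,[int(cv2.getRectSubPix(g,(1,1),(float(p[0]),float(p[1])))[0,0]) for p in L])
E
```

```text
time: 10.55
ee_pos: [0.4701, 0.0417, 0.1515]
eef_rot: [0.674, 0.739, -0.0, 0.0]
ft_force: [0.5, -1.5, -0.5]
width: 0.0121
grip_force: 7.9
[(234, 181), (236, 178), (238, 174), (240, 170), (242, 167), (244, 167), (246, 166), (248, 166), (250, 165), (252, 164), (254, 164), (256, 164), (258, 165), (260, 172)]
-70 [51, 43, 37, 37, 37, 40, 62, 64, 53, 51, 49, 50]
-60 [52, 41, 36, 38, 37, 45, 51, 68, 63, 52, 50, 51]
-45 [47, 41, 38, 36, 40, 48, 58, 53, 49, 51, 51, 51]
-30 [45, 39, 36, 39, 46, 50, 68, 57, 51, 50, 50, 52]
0 [45, 40, 40, 44, 53, 59, 51, 50, 50, 50, 51, 52]
30 [44, 41, 46, 56, 70, 71, 56, 50, 50, 50, 50, 50]
```

Near corner clearly up (~145 mm or more) with the far corner seated, so the peel is done. I'll set the tray back down so it sits level, grip hard, then lift it.

```bash
python3 -m pendant '[[0,0,0.008,0],[0,0,0.008,0],[0,0,0.008,0],[0,0,0.004,0],[0,0,0,0],[0,0,0,0],[0,0,0,0]]'; python3 -m pendant '[[0,0,0,0],[0,0,0,0],[0,0,0,0],[0,0,0,0]]' 0 50;  python3 -m pendant '[[0,0,-0.005,0],[0,0,-0.01,0],[0,0,-0.015,0],[0,0,-0.02,0],[0,0,-0.02,0],[0,0,-0.02,0],[0,0,-0.02,0],[0,0,0,0]]'; python3 -m pendant '[[0,0,0,0],[0,0,0,0]]'
python3 - <<'E'
from h import *
s=r.read_state(); print(s["torque"])
d=grab("side","lift");t=grab("top")
x0,y0,x1,y1=205,95,315,235;s=4
a=cv2.resize(d['img'][y0:y1,x0:x1,::-1],None,fx=s,fy=s,interpolation=2)
w=tr(.566,.023,.09,OCT)
for z,c in((.23,(0,255,255)),(.105,(0,255,0))): cv2.polylines(a,[np.round((pix(d,np.c_[w,np.full(8,z)])-[x0,y0]+.5)*s).astype(int)],True,c,1)
cv2.imwrite('pics/n4.png',a)
E
```

```text
time: 11.18
ee_pos: [0.47, 0.0416, 0.1231]
eef_rot: [0.674, 0.738, -0.0, -0.0]
ft_force: [-2.0, -2.1, 1.9]
width: 0.0104
grip_force: 9.0
time: 11.52
ee_pos: [0.4699, 0.0416, 0.1234]
eef_rot: [0.674, 0.738, -0.0, -0.0]
ft_force: [-1.9, -4.0, 1.4]
width: 0.0098
grip_force: 48.8
time: 12.18
ee_pos: [0.472, 0.0431, 0.2382]
eef_rot: [0.674, 0.739, 0.002, 0.002]
ft_force: [0.2, -0.0, -0.3]
width: 0.0093
grip_force: 48.8
time: 12.35
ee_pos: [0.47, 0.0422, 0.2334]
eef_rot: [0.674, 0.739, 0.0, 0.0]
ft_force: [-0.9, -0.7, -1.0]
width: 0.0094
grip_force: 49.1
[ 0.02455863  0.0349685  -0.01063552]
```

View pics/n4.png

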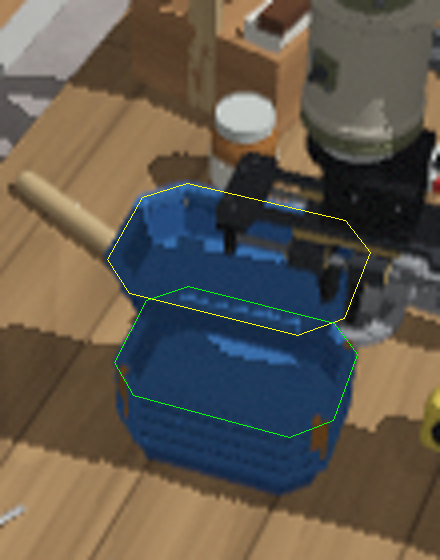

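The tray is off, level, with its rim on the predicted line; the stack stays put on its own line. I'll carry it to the mat.

```bash
python3 -m pendant '[[0.008,0.001,0,0],[0.015,0.002,0,0],[0.02,0.003,0,0],[0.022,0.003,0,0],[0.022,0.003,0,0],[0.022,0.003,0,0],[0.022,0.003,0,0],[0.022,0.003,0,0]]';python3 -m pendant '[[0.022,0.003,0,0],[0.022,0.003,0,0],[0.022,0.003,0,0],[0.022,0.003,0.005,0],[0.022,0.004,0.005,0],[0.02,0.004,0.005,0],[0.015,0.003,0.005,0],[0.008,0.002,0.005,0]]';python3 -m pendant '[[0.015,0.003,0.005,0],[0.01,0.002,0.005,0],[0,0,0.003,0],[0,0,0,0],[0,0,0,0],[0,0,0,0],[0,0,0,0],[0,0,0,0]]'
python3 - <<'E'
from h import *
from scipy.optimize import minimize
D={c:grab(c,"end_"+c) for c in("top","side")}; s=r.read_state()
print(s["time"],s["ee_pos"],s["ft_force"],s["width"],yaw())
# tray centre expected from grasp
off=np.array([.566,.023])-np.array([.470,.0416]); print("centre exp",s["ee_pos"][:2]+off)
c=s["ee_pos"][:2]+off; w=tr(*c,.09,OCT)
zr=s["ee_pos"][2]+.0025
for n,d in D.items():
    for o in r.outline_of("tray",n): print(n,round(o["score"],2),np.round(o["bbox"]))
    p=pix(d,np.vstack([np.c_[w,np.full(8,zr)],np.c_[tr(*c,.09,OCT*.85),np.full(8,zr-.045)]])); print("pred",(p.min(0)+p.max(0))/2,np.ptp(p,axis=0))
G=mask(D["side"],(0,120,40),(8,255,220),(300,120,345,160)); print("trig",rect(D["side"],G,.11))
M=mask(D["side"],(100,90,30),(125,255,255),(225,155,305,225));ys,xs=np.where(M);print("stack",xs.min(),xs.max(),ys.min(),ys.max())
w=tr(.566,.023,.09,OCT);p=pix(D["side"],np.vstack([np.c_[w,np.full(8,z)] for z in(.105,.035)]));print(p.min(0),p.max(0))
E
```

```text
time: 13.12
ee_pos: [0.4766, 0.1978, 0.2331]
eef_rot: [0.674, 0.739, -0.0, -0.0]
ft_force: [0.2, -0.1, -1.8]
width: 0.0095
grip_force: 49.1
time: 13.78
ee_pos: [0.4868, 0.3534, 0.2075]
eef_rot: [0.673, 0.739, -0.0, -0.001]
ft_force: [-0.4, 0.1, -0.5]
width: 0.0096
grip_force: 49.1
time: 14.45
ee_pos: [0.4912, 0.3755, 0.1959]
eef_rot: [0.675, 0.738, 0.0, 0.0]
ft_force: [-0.5, -0.4, -1.7]
width: 0.0095
grip_force: 49.1
14.55 [0.49104102 0.37572863 0.19582681] [-0.27013095 -0.02283637 -0.46567981] 0.009606194489826931 1.661318434758105
centre exp [0.58704102 0.35712863]
top 0.96 [168. 172.  48.  55.]
top 0.96 [174. 268.  26.  44.]
pred [166.99679928 174.5931746 ] [47.69804775 66.01536109]
side 0.79 [299. 303.  42.  38.]
side 0.63 [205. 242.  65.  58.]
pred [209.97664604 242.97060464] [76.87917821 57.22572076]
trig ((436.71649169921875, -257.1184387207031), (22.17439842224121, 33.44143295288086), 75.66331481933594)
stack 254 293 173 218
[232.89120901 165.95998512] [293.86348721 216.18668253]
```

```bash
python3 -c "
from bench import r
print(r.close_job())"
```

```text
the job is handed in; nothing more can be done
None
```

The job is handed in with no verdict returned: trigger squeezed and sprung back, top tray peeled from one corner, and now held level about 15 cm above the bench within about 1 cm of the mat's middle, with the other trays where they were as far as the cameras show.

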